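Bring a bench transformer's outer ring up to its limit stop, then switch the output on

TASK

On the grey bench transformer, turn the big outer ring of the double knob clockwise by feel until its lug just bears, lightly but definitely, against the little brass limit stop, without straining or shifting the stop and without turning the small inner knob on top. Then let go of the ring and push the output switch lever all the way over, away from the robot's side of the case. Leave the other things on the bench where they are.

Things in the scene. Friction and masses are not known exactly. Their poses are not given: they have to be found in the camera images.
- unit: Grey steel transformer case, fixed to the bench, 200 (x) x 320 (y) x 110 mm high. Origin: centre of the underside; z is up, x points from its front (robot side) to its back. On the flat top: the double knob (axis vertical, at x 0, y +70 mm), the output switch (x -40, y -100 mm) and a flat meter (60 x 80 x 14 mm high, x +55, y -100 mm).
- ring: Outer ring of the double knob: black knurled cylinder 56 mm across, 3 to 41 mm above the case top, turning only, against about 0.12 N m of friction; stays where left. A lug at its foot (8 mm wide, top 11 mm above the case, out to 48 mm from the axis): fingertips 15 mm above the case pass over lug and stop. Origin: on the axis, 1 mm above the case; y axis: along the lug's leading face.
- stop: Limit stop: brass tab on a thin disc under the ring, 8 mm wide, 32 to 50 mm from the knob axis, top 11 mm above the case. It can turn about the same axis but is held by friction only and slips at 0.65 N m. The lug should bear on it with 2 to 12 N (0.09 to 0.5 N m, on top of the ring's own friction), never more. Origin: on the axis, 1 mm above the case; y axis: along the face that the lug meets.
- ring_grip (a point): Point on the knob axis, inside the outer ring, 31 mm above the case top (10 mm below the ring's upper edge): a height to grip the ring at.
- ring_lug (a point): Point on the leading face of the ring's lug, 42 mm from the knob axis, 6 mm above the case top. When lug and stop meet it falls on stop_face.
- stop_face (a point): Point on the face of the limit stop that the lug meets, 42 mm from the knob axis, 6 mm above the case top. At the start it lies 0.8 to 2.2 rad clockwise of ring_lug.
- inner_mark (a point): End of the black mark on top of the inner knob, 12 mm from the axis, 59.5 mm above the case top. The inner knob is an aluminium cylinder 26 mm across on the same axis, 41.5 to 59.5 mm above the case top, just above the outer ring; it turns at a touch (0.01 N m) and must keep its setting.
- switch (a joint): Output switch lever's angle about a level axis along the case's y (rad). 0: leaning to the front, off, as at the start; 1.0: leaning to the back, at its end, on. Stays where left; takes 1.2 N at the ball. Pivot 22 mm above the case top; 50 mm from pivot to ball centre; black ball 26 mm across; on a steel block 70 (x) x 50 (y) x 25 mm high.
- switch_tip (a point): Centre of the ball on the switch lever; it moves 48 mm towards the case's +x from off to on, 66 mm above the case top at either end and 72 mm midway.
- spare_knob: Bystander: loose black knob 32 mm wide, 18 mm high, on the case top. Origin: centre of underside.
- parts_bowl: Bystander: steel bowl 110 mm wide, 35 mm high, beside the case. Origin: centre of underside.
- screwdriver: Bystander: screwdriver lying beside the case.
- tape_roll: Bystander: grey roll 90 mm wide, 22 mm high. Origin: centre of underside.
- floor_nozzle: Bystander: vacuum cleaner floor nozzle, 90 x 270 x 53 mm, behind the case. Origin: centre of underside.
- oil_can: Bystander: small steel can 48 mm wide, 120 mm high, by a back corner of the case. Origin: centre of underside.

How it is judged:
By the outcome, as a careful person would: the job done as asked, in the order asked, and still so for the second after the job is handed in, with the robot touching nothing.
It also fails if it takes over 72 s, if anything falls off the work surface, if the arm or the gripper's body presses on something with over 40 N, if the wrist force passes 120 N, or if a joint passes its speed limit or range.

ROBOT

A 6-joint arm with a two-finger parallel gripper is mounted at the origin on the work surface. World frame = base frame: x ahead of the robot, y to its left, z up, the work surface at z = 0. Lengths are in m, angles in rad, forces in N, time in s.
With the tool pointing down it reaches from about 0.4 to 0.925 m from the base axis. Payload 3.4 kg.
Tool frame: the origin (TCP) lies midway between the tips of the shut fingers; the grasp point (between the pads) lies 19 mm behind it (grip_depth is the distance from the TCP to the grasp point, in m); z points along the fingers, y is the line along which they close (so a half turn about z gives the same grasp; the last joint's range is limited). The gripper opens to 85 mm and grips with 20 to 120 N. Pads are 22 mm wide; open, the fingers measure 114 mm over their backs; the gripper's body (76 mm by 85 mm) begins 54 mm behind the grasp point. The pads swing forward as they close: fully open they stand 13 mm farther back than shut.
Start: joints at [-1.411, 0.307, 1.506, -0, 1.328, -0.073], TCP at [0.133, -0.559, 0.231] pointing down, gripper open.
Joint ranges: [-3.12, 3.12], [-1.05, 2.28], [0.14, 2.33], [-1.42, 4.57], [0.1, 2.73], [-2.68, 2.68]. Speed limits (rad/s): [2.57, 2.57, 3.14, 3.14, 3.14, 3.14].

INTERFACE

Orientations are given as a 3x3 rotation matrix whose columns are the frame's x, y, z axes.
In Python, from rig import read_state, camera, camera_info, sign_off, grip_depth gives the robot as it stands.
- The arm moves only by the shell command python3 -m crank 'ROWS'. ROWS is JSON, a list of rows, each an object with "linear": the shift along the tool's x, y, z scaled (see below), a list of three; "delta_rot": the turn, a rotation vector about the tool's x, y, z scaled (see below), a list of three; "fingers": the closure, from 0 (fully open) to 1 (shut). In form: [{"linear": [tx, ty, tz], "delta_rot": [wx, wy, wz], "fingers": fingers}, ...]. A call has exactly 8 rows; each row is the pose to reach, as a shift and turn from the pose commanded when the call began, along the tool's axes at that moment; what a row does not reach only later rows make up. The controller multiplies each number of a shift by 150 mm and each number of a turn by pi/2 rad. A row lasts 1/10 s, in which the tool goes at most 50 mm and 8.59 degrees, less where a joint would pass 70% of its speed; a pose out of reach is approached as far as the arm can. A call with a number of a shift or a turn outside -1 to 1 is refused whole. A call with a gripper value outside its range is refused whole. The fingers move at their own pace and stop on an object; the grip force is fixed at half the most. Time passes only in rows, so rows that repeat a pose let the fingers close, or fill a call up. It gives the time, the measured TCP pose, the force, the opening and the grip force at its end, in the units of the state.
- read_state(): the state, without advancing time (a new reading comes with each control period).
- camera(name): name is "scene" or "top"; returns the picture (400x640x3 uint8, red, green, blue); there is no depth.
- camera_info(name): a dict with "vfov" (degrees; the focal length in pixels is half the picture's height over the tangent of half this angle, whatever the lens; pixels are square), "cx", "cy" (the principal point, pixels), "pose" (4x4, takes a point from camera to world coordinates). Camera axes: x right, y up, looking along -z (the intrinsics and any distortion apply to the point x, -y, -z); pixel columns grow to the right and rows downward; lengths in m; the calibration is good to about 2 mm. A picture is of the moment at which its call begins. camera_info takes no time and is no camera call.
- sign_off(): hands the job in; it is judged then, once.
The state is a dict: "time": time; "qpos": joint angles; "joint_vel": joint speeds; "joint_efforts": joint torques, N m; "tool_pos": TCP position; "eef_rot": TCP orientation; "force": force on the tool from outside, world axes, zero at the start; "torque": the same for the moment, N m; "opening": finger opening in m; "gripper_force": force on a finger pad.
Only numpy, scipy, OpenCV 4.12 (cv2) and the standard library are available. Lean on these libraries where they do the work, as an engineer would, in place of code of your own. Each camera call takes 0.05 s, during which the arm holds its last target. There are 200 camera calls.

## Working session

There is one attempt and no reset: what is moved stays moved. The work goes in short steps, Python scripts to look and compute and a shell command to move; the robot and the scene stay as the last step left them, time stands still between calls to the robot, and variables do not carry over. Pictures are saved under pics/ and viewed, at most 10 in all, crops included, and the job is handed in when it is done.

```bash
ls; mkdir -p pics; python3 - <<'E'
from rig import *
import cv2
s=read_state()
for k in ("time","tool_pos","eef_rot","force","torque","opening"):print(k,s[k])
print(grip_depth)
for n in("scene","top"):
    print(camera_info(n)); cv2.imwrite(f"pics/{n}0.png",camera(n)[:,:,::-1])
E
```

```text
pics
time 0.0
tool_pos [ 0.13306921 -0.55866226  0.23036803]
eef_rot [[ 9.72792608e-01  2.31677428e-01 -3.34497472e-04]
 [ 2.31677620e-01 -9.72790442e-01  2.05845468e-03]
 [ 1.51501543e-04 -2.07994508e-03 -9.99997825e-01]]
force [-0.71646531  0.11495279  0.19862363]
torque [ 0.02418477  0.01224    -0.02430132]
opening 0.08531604813572286
0.0187
{'vfov': 44.596952909043566, 'cx': 319.26703515370104, 'cy': 199.8076883095, 'pose': array([[ 0.57079593, -0.44637525,  0.68915974,  1.53932439],
       [ 0.82099532,  0.32314575, -0.47068408, -0.63243516],
       [-0.01259732,  0.83446148,  0.55092227,  0.88334767],
       [ 0.        ,  0.        ,  0.        ,  1.        ]])}
{'vfov': 57.07806164609759, 'cx': 315.885595752102, 'cy': 201.11691981287274, 'pose': array([[ 0.01417578,  0.98209392, -0.18785785,  0.42587838],
       [-0.999549  ,  0.00894422, -0.02866699, -0.0173652 ],
       [-0.02647343,  0.1881795 ,  0.98177779,  0.93911217],
       [ 0.        ,  0.        ,  0.        ,  1.        ]])}
```

View pics/scene0.png

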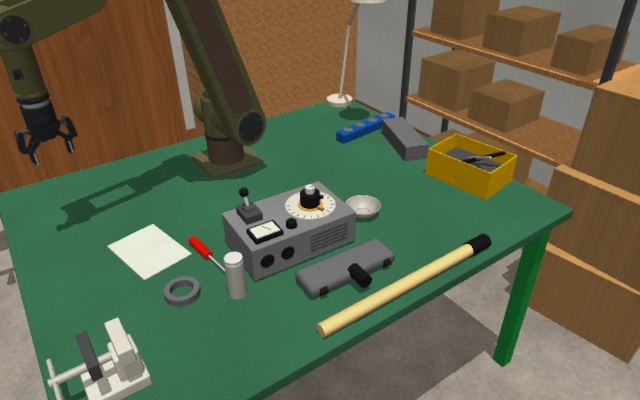

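View pics/top0.png

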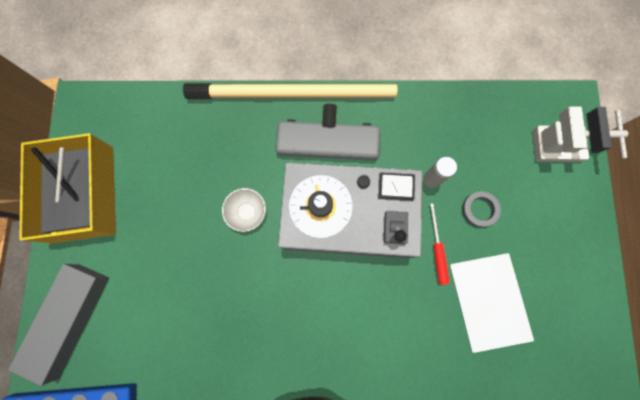

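The scene view shows the case with the knob at about (311,197) and the lever ball at (244,191). In the top view the case spans columns 280–421 and rows 163–257, with the knob at (320,204) and the ball at (400,236). I'll enlarge the dial in both views.

```bash
python3 - <<'E'
import cv2,numpy as np
t=cv2.imread("pics/top0.png");s=cv2.imread("pics/scene0.png")
a=cv2.resize(t[155:265,270:430],(800,550),interpolation=cv2.INTER_CUBIC)
b=cv2.resize(s[165:245,270:370],(750,600),interpolation=cv2.INTER_CUBIC)
cv2.imwrite("pics/a.png",a);cv2.imwrite("pics/b.png",b)
E
```

```text
(no output)
```

View pics/a.png

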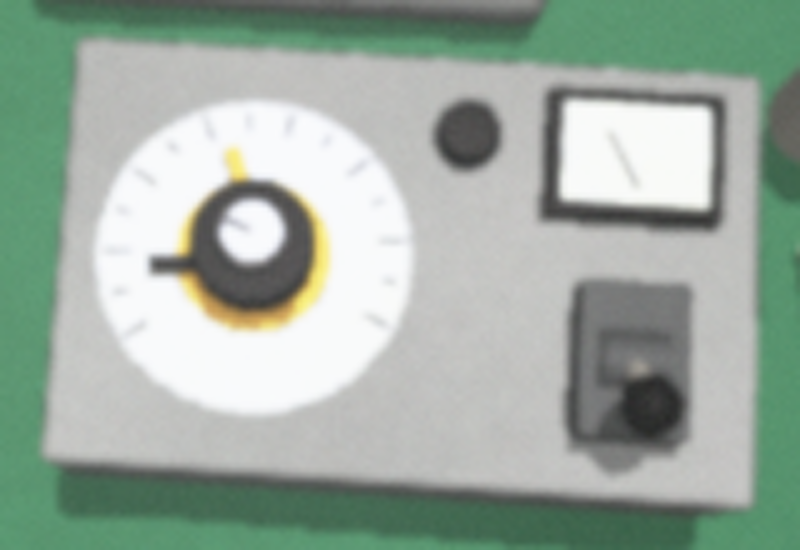

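View pics/b.png

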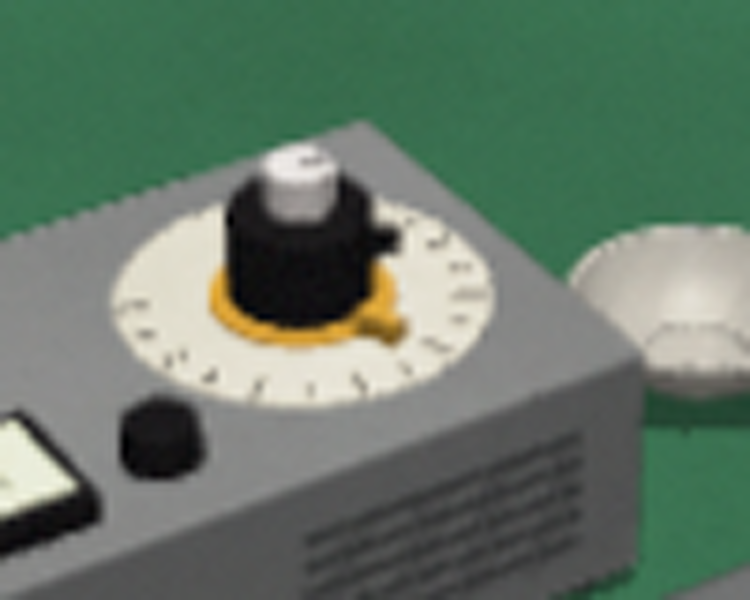

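The top crop shows the lug pointing left at crop (155,264) and the brass stop pointing up at (233,152). The dial is centred at about (254,257) and the ball at (652,404). The scene crop agrees with this. Next I'll measure them.

```bash
cat > h.py <<'E'
import cv2,numpy as np
from rig import *
def ray(n,u,v):
    i=camera_info(n);f=200/np.tan(np.radians(i["vfov"]/2));P=i["pose"]
    d=P[:3,:3]@np.array([(u-i["cx"])/f,-(v-i["cy"])/f,-1]);return P[:3,3],d
def on(n,u,v,z):
    o,d=ray(n,u,v);return o+d*(z-o[2])/d[2]
def cross(a,b):
    (o,d),(p,e)=ray(*a),ray(*b)
    s=np.linalg.lstsq(np.c_[d,-e],p-o,rcond=None)[0]
    x,y=o+d*s[0],p+e*s[1];return (x+y)/2,np.linalg.norm(x-y)
def blob(m,near):
    n,l,st,c=cv2.connectedComponentsWithStats(m.astype(np.uint8))
    ok=[k for k in range(1,n) if st[k,4]>6]
    k=min(ok,key=lambda k:np.hypot(*(c[k]-near)));return l==k,c[k]
E
python3 - <<'E'
from h import *
t=cv2.imread("pics/top0.png");s=cv2.imread("pics/scene0.png")
hsv=cv2.cvtColor(t,cv2.COLOR_BGR2HSV).astype(int); V=hsv[:,:,2];S=hsv[:,:,1]
# dial
m,c=blob((V>228)&(S<30),(320,206)); cs=cv2.findContours(m.astype(np.uint8),0,1)[0]
k=max(cs,key=len);h=cv2.convexHull(k);e=cv2.fitEllipse(h);print("dial",e)
ax=on("top",*e[0],.111);print("axis",ax)
r=[np.linalg.norm(on("top",*p[0],.111)[:2]-ax[:2]) for p in h];print("dial r",np.mean(r),np.std(r))
# case corners
m2=(S<60)|((hsv[:,:,0]>90)|(hsv[:,:,0]<35)); m2[:158]=0
# case top = gray or white, bright
g,_=blob((S<40)&(V>150),(360,220)); hh=cv2.findContours(cv2.morphologyEx(g.astype(np.uint8),cv2.MORPH_CLOSE,np.ones((15,15))),0,1)[0]
hh=max(hh,key=cv2.contourArea)
W=np.array([on("top",*p[0],.11)[:2] for p in cv2.convexHull(hh)])
R=cv2.minAreaRect((W*1000).astype(np.float32));print("case",R)
def pt(u,v):return 270+(u+.5)/5-.5,155+(v+.5)/5-.5
for n,uv,z in(("lug end",(152,265),.121),("stop end",(232,150),.121),("ball",(652,404),.176),("spare",(468,133),.128),("ringtop",(254,244),.151),("inner",(252,231),.1695)):
    p=on("top",*pt(*uv),z);d=p-ax;print(n,p.round(4),"r",np.hypot(*d[:2]).round(4),"ang",np.degrees(np.arctan2(d[1],d[0])).round(1))
print("ball2",cross(("top",*pt(652,404)),("scene",244,191.5)))
print("inner top",cross(("top",*pt(252,231)),("scene",270+300/7.5,165+160/7.5)))
E
```

```text
dial ((320.3100280761719, 205.9917449951172), (61.985633850097656, 62.866790771484375), 82.72383880615234)
axis [ 0.57307462 -0.00346817  0.111     ]
dial r 0.07198388256761783 0.0008931391909875651
case ((570.87841796875, -73.19572448730469), (319.0566101074219, 197.671875), 86.86467742919922)
lug end [0.5672 0.0422 0.121 ] r 0.0461 ang 97.4
stop end [0.6209 0.0068 0.121 ] r 0.0489 ang 12.1
ball [ 0.5014 -0.1698  0.176 ] r 0.1811 ang -113.3
spare [ 0.6279 -0.1001  0.128 ] r 0.1111 ang -60.4
ringtop [ 0.5717 -0.0043  0.151 ] r 0.0016 ang -149.8
inner [ 0.5739 -0.0037  0.1695] r 0.0009 ang -12.7
ball2 (array([ 0.50132841, -0.16998064,  0.17600168]), np.float64(0.00047342409851034936))
inner top (array([ 0.57410276, -0.00366196,  0.16840311]), np.float64(6.0383240753559796e-05))
```

The measurements agree with each other: the axis is at (0.5735, -0.0036), the ball at z 0.176 as it should be, and case yaw is about -3°. The lug has roughly 1.3 rad to turn. Now I'll travel to above the knob.

```bash
python3 -m crank '[{"linear":[0.3,-0.2,-0.2],"delta_rot":[0,0,0],"fingers":0},{"linear":[0.5,-0.4,-0.2],"delta_rot":[0,0,0],"fingers":0},{"linear":[0.7,-0.55,-0.2],"delta_rot":[0,0,0],"fingers":0},{"linear":[0.93,-0.73,-0.2],"delta_rot":[0,0,0],"fingers":0},{"linear":[0.93,-0.73,-0.2],"delta_rot":[0,0,0],"fingers":0},{"linear":[0.93,-0.73,-0.2],"delta_rot":[0,0,0],"fingers":0},{"linear":[0.93,-0.73,-0.2],"delta_rot":[0,0,0],"fingers":0},{"linear":[0.93,-0.73,-0.2],"delta_rot":[0,0,0],"fingers":0}]'
python3 -m crank '[{"linear":[0.3,-0.2,0],"delta_rot":[0,0,0],"fingers":0},{"linear":[0.5,-0.4,0],"delta_rot":[0,0,0],"fingers":0},{"linear":[0.7,-0.55,0],"delta_rot":[0,0,0],"fingers":0},{"linear":[0.93,-0.73,0],"delta_rot":[0,0,0],"fingers":0},{"linear":[0.93,-0.73,0],"delta_rot":[0,0,0],"fingers":0},{"linear":[0.93,-0.73,0],"delta_rot":[0,0,0],"fingers":0},{"linear":[0.93,-0.73,0],"delta_rot":[0,0,0],"fingers":0},{"linear":[0.93,-0.73,0],"delta_rot":[0,0,0],"fingers":0}]'
```

```text
time: 0.9
tool_pos: [0.2429, -0.4216, 0.2611]
eef_rot: [[0.973, 0.23, -0.0], [0.23, -0.973, -0.0], [-0.0, 0.0, -1.0]]
force: [0.7, -0.0, -0.8]
opening: 0.0852
gripper_force: 0.0
time: 1.7
tool_pos: [0.3531, -0.2831, 0.2612]
eef_rot: [[0.973, 0.229, -0.0], [0.229, -0.973, -0.0], [-0.0, 0.0, -1.0]]
force: [0.1, 0.3, 0.6]
opening: 0.0853
gripper_force: 0.0
```

```bash
python3 -m crank '[{"linear":[0.3,-0.2,0],"delta_rot":[0,0,0],"fingers":0},{"linear":[0.5,-0.4,0],"delta_rot":[0,0,0],"fingers":0},{"linear":[0.7,-0.55,0],"delta_rot":[0,0,0],"fingers":0},{"linear":[0.93,-0.73,0],"delta_rot":[0,0,0],"fingers":0},{"linear":[0.93,-0.73,0],"delta_rot":[0,0,0],"fingers":0},{"linear":[0.93,-0.73,0],"delta_rot":[0,0,0],"fingers":0},{"linear":[0.93,-0.73,0],"delta_rot":[0,0,0],"fingers":0},{"linear":[0.93,-0.73,0],"delta_rot":[0,0,0],"fingers":0}]'
python3 -m crank '[{"linear":[0.3,-0.2,0],"delta_rot":[0,0,-0.08],"fingers":0},{"linear":[0.5,-0.4,0],"delta_rot":[0,0,-0.16],"fingers":0},{"linear":[0.7,-0.55,0],"delta_rot":[0,0,-0.24],"fingers":0},{"linear":[0.93,-0.73,0],"delta_rot":[0,0,-0.32],"fingers":0},{"linear":[0.93,-0.73,0],"delta_rot":[0,0,-0.4],"fingers":0},{"linear":[0.93,-0.73,0],"delta_rot":[0,0,-0.463],"fingers":0},{"linear":[0.93,-0.73,0],"delta_rot":[0,0,-0.463],"fingers":0},{"linear":[0.93,-0.73,0],"delta_rot":[0,0,-0.463],"fingers":0}]'
python3 - <<'E'
from h import *
s=read_state();p=s["tool_pos"];R=s["eef_rot"]
print(p,s["qpos"],np.degrees(np.arctan2(R[1,0],R[0,0])))
print("units", R.T@(np.array([.5735,-.0036,.1265])-p)/.15, s["torque"])
E
```

```text
time: 2.5
tool_pos: [0.4633, -0.1442, 0.2612]
eef_rot: [[0.973, 0.229, -0.001], [0.229, -0.973, -0.0], [-0.001, 0.0, -1.0]]
force: [-0.4, 0.0, -0.6]
opening: 0.0851
gripper_force: 0.0
time: 3.3
tool_pos: [0.5742, -0.0051, 0.2613]
eef_rot: [[0.576, 0.817, -0.0], [0.817, -0.576, -0.0], [-0.0, -0.0, -1.0]]
force: [0.2, -0.0, -0.2]
opening: 0.0857
gripper_force: 0.0
[ 0.57423764 -0.00512284  0.26129676] [-8.24068904e-02  2.84731937e-01  1.46133949e+00 -1.03568755e-04
  1.39569973e+00  5.31448162e-01] 54.829731020773536
units [ 0.00562662 -0.00977581  0.8986451 ] [-0.02403084  0.01382797 -0.03049898]
```

```bash
python3 -m crank '[{"linear":[0.005,-0.01,0.15],"delta_rot":[0,0,0],"fingers":0},{"linear":[0.005,-0.01,0.3],"delta_rot":[0,0,0],"fingers":0},{"linear":[0.005,-0.01,0.45],"delta_rot":[0,0,0],"fingers":0},{"linear":[0.005,-0.01,0.6],"delta_rot":[0,0,0],"fingers":0},{"linear":[0.005,-0.01,0.75],"delta_rot":[0,0,0],"fingers":0},{"linear":[0.005,-0.01,0.85],"delta_rot":[0,0,0],"fingers":0},{"linear":[0.005,-0.01,0.9],"delta_rot":[0,0,0],"fingers":0},{"linear":[0.005,-0.01,0.91],"delta_rot":[0,0,0],"fingers":0}]'
python3 - <<'E'
from h import *
for n,b in(("top",(155,265,270,430)),("scene",(125,245,250,410))):
    i=camera(n)[:,:,::-1]; cv2.imwrite(f"pics/{n}1.png",cv2.resize(i[b[0]:b[1],b[2]:b[3]],None,fx=5 if n=="scene" else 4,fy=5 if n=="scene" else 4))
print(read_state()["force"],read_state()["torque"],read_state()["tool_pos"])
E
```

```text
time: 4.1
tool_pos: [0.5731, -0.0032, 0.1241]
eef_rot: [[0.574, 0.819, -0.002], [0.819, -0.574, 0.0], [-0.001, -0.001, -1.0]]
force: [-0.1, -0.2, 0.0]
opening: 0.0852
gripper_force: 0.0
[-0.14080763  0.8542086  -0.83496422] [0.03269897 0.01222836 0.02378954] [ 0.57405889 -0.00297947  0.12526186]
```

View pics/scene1.png

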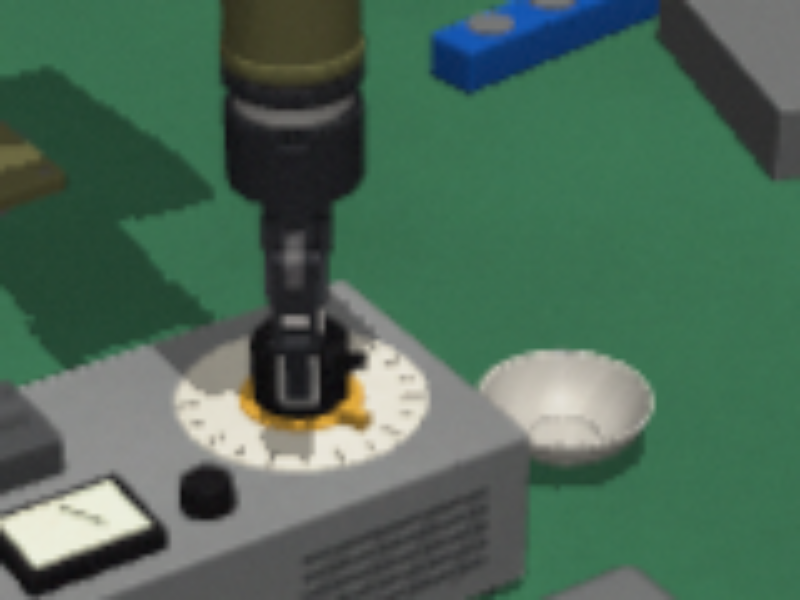

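The scene view shows the open fingers either side of the ring, clear of the lug, the stop and the inner knob. Closing now.

```bash
python3 -m crank '[{"linear":[0,0,0],"delta_rot":[0,0,0],"fingers":0.2},{"linear":[0,0,0],"delta_rot":[0,0,0],"fingers":0.3},{"linear":[0,0,0],"delta_rot":[0,0,0],"fingers":0.4},{"linear":[0,0,0],"delta_rot":[0,0,0],"fingers":1},{"linear":[0,0,0],"delta_rot":[0,0,0],"fingers":1},{"linear":[0,0,0],"delta_rot":[0,0,0],"fingers":1},{"linear":[0,0,0],"delta_rot":[0,0,0],"fingers":1},{"linear":[0,0,0],"delta_rot":[0,0,0],"fingers":1}]'
cat > st.py <<'E'
from h import *
s=read_state();R=s["eef_rot"]
print("t",round(s["time"],2),"p",s["tool_pos"].round(4),"yaw",np.degrees(np.arctan2(R[1,0],R[0,0])).round(2),"F",(R.T@s["force"]).round(2),"T",s["torque"].round(3),"q6",s["qpos"][5].round(4),"e",s["joint_efforts"].round(2))
E
python3 st.py
```

```text
time: 5.0
tool_pos: [0.5746, -0.0027, 0.1262]
eef_rot: [[0.573, 0.82, 0.002], [0.82, -0.573, -0.001], [0.001, 0.002, -1.0]]
force: [-0.9, -0.3, 5.8]
opening: 0.0542
gripper_force: 62.7
t 5.0 p [ 0.5746 -0.0027  0.1262] yaw 55.07 F [-0.72 -0.57 -5.78] T [-0.12   0.186  0.025] q6 0.5318 e [ 4.800e-01 -4.469e+01 -1.990e+01  2.100e-01 -3.200e-01 -3.000e-02]
```

```bash
python3 -m crank '[{"linear":[0,0,0],"delta_rot":[0,0,0.02],"fingers":1},{"linear":[0,0,0],"delta_rot":[0,0,0.06],"fingers":1},{"linear":[0,0,0],"delta_rot":[0,0,0.1],"fingers":1},{"linear":[0,0,0],"delta_rot":[0,0,0.14],"fingers":1},{"linear":[0,0,0],"delta_rot":[0,0,0.18],"fingers":1},{"linear":[0,0,0],"delta_rot":[0,0,0.22],"fingers":1},{"linear":[0,0,0],"delta_rot":[0,0,0.26],"fingers":1},{"linear":[0,0,0],"delta_rot":[0,0,0.3],"fingers":1}]'; python3 st.py
python3 -m crank '[{"linear":[0,0,0],"delta_rot":[0,0,0.04],"fingers":1},{"linear":[0,0,0],"delta_rot":[0,0,0.08],"fingers":1},{"linear":[0,0,0],"delta_rot":[0,0,0.12],"fingers":1},{"linear":[0,0,0],"delta_rot":[0,0,0.16],"fingers":1},{"linear":[0,0,0],"delta_rot":[0,0,0.2],"fingers":1},{"linear":[0,0,0],"delta_rot":[0,0,0.24],"fingers":1},{"linear":[0,0,0],"delta_rot":[0,0,0.27],"fingers":1},{"linear":[0,0,0],"delta_rot":[0,0,0.3],"fingers":1}]'; python3 st.py
```

```text
time: 5.8
tool_pos: [0.5749, -0.003, 0.1262]
eef_rot: [[0.883, 0.469, 0.003], [0.469, -0.883, -0.001], [0.002, 0.002, -1.0]]
force: [0.6, -0.7, 5.4]
opening: 0.0542
gripper_force: 62.7
t 5.8 p [ 0.5749 -0.003   0.1262] yaw 27.95 F [ 0.19  0.93 -5.4 ] T [-0.223  0.13   0.14 ] q6 1.0053 e [  0.88 -45.03 -19.67   0.57  -0.05  -0.52]
time: 6.6
tool_pos: [0.575, -0.0035, 0.1262]
eef_rot: [[1.0, 0.017, 0.003], [0.017, -1.0, -0.002], [0.003, 0.002, -1.0]]
force: [-1.4, -2.3, 4.7]
opening: 0.0544
gripper_force: 62.7
t 6.6 p [ 0.575  -0.0035  0.1262] yaw 0.99 F [-1.4   2.26 -4.74] T [-0.445  0.03   0.143] q6 1.4759 e [  1.54 -45.13 -19.59   0.95   0.05  -0.36]
```

The ring turns with Tz ≈ 0.14 N m, which matches its friction alone. I'll re-measure the remaining gap before the fine approach.

```bash
python3 - <<'E'
from h import *
a=camera("scene")[:,:,::-1];b=camera("top")[:,:,::-1]
cv2.imwrite("pics/s2f.png",a);cv2.imwrite("pics/t2f.png",b)
A=cv2.resize(a[185:225,285:345],(600,400),interpolation=cv2.INTER_CUBIC)
B=cv2.resize(b[175:240,280:360],(800,650)[:2],interpolation=cv2.INTER_CUBIC)
cv2.imwrite("pics/s2.png",A);cv2.imwrite("pics/t2.png",B[:600])
E
```

```text
(no output)
```

View pics/s2.png

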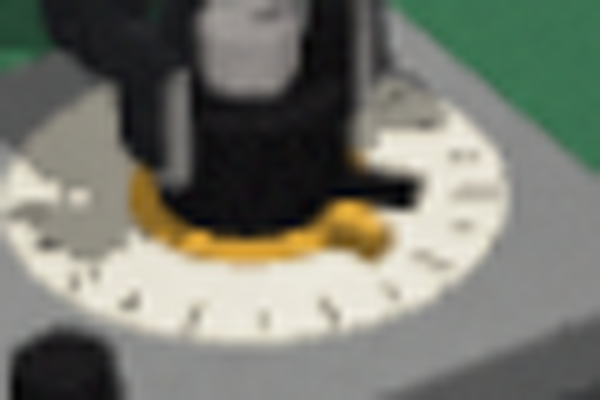

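View pics/t2.png

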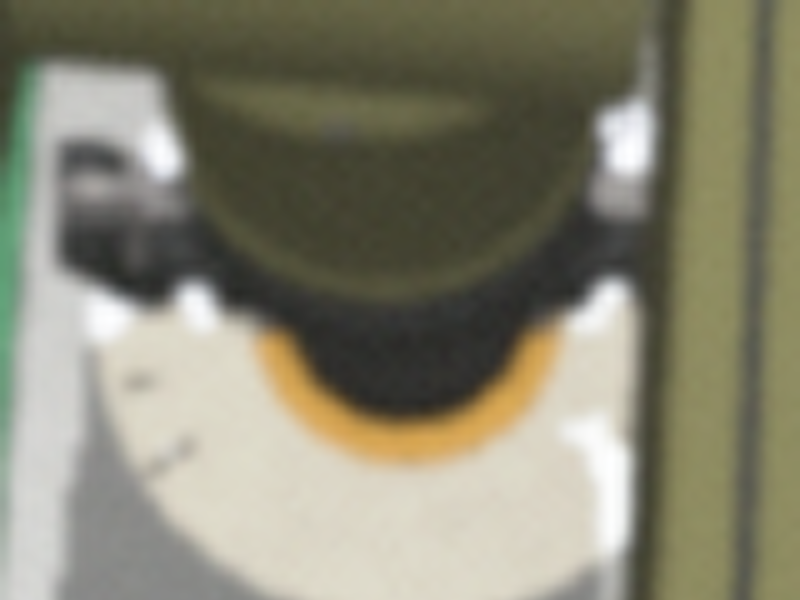

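In the scene view the lug end is at crop (417,192) and the brass stop end at (380,240), with a small gap between them. The arm hides both in the top view. Working out the angles.

```bash
python3 - <<'E'
from h import *
ax=np.array([.5735,-.0036])
for n,uv in(("lug",(417,192)),("stop",(380,240))):
    for z in(.113,.116,.121):
        d=on("scene",285+uv[0]/10,185+uv[1]/10,z)[:2]-ax;print(n,z,np.hypot(*d).round(4),np.degrees(np.arctan2(d[1],d[0])).round(1))
E
```

```text
lug 0.113 0.047 45.4
lug 0.116 0.0479 40.1
lug 0.121 0.0503 31.9
stop 0.113 0.0478 13.6
stop 0.116 0.0508 9.9
stop 0.121 0.0562 4.6
```

```bash
cat > g.py <<'E'
import sys;from h import *
s=read_state();R=s["eef_rot"];T=s["torque"][2]
print(round(s["time"],1),"yaw",np.degrees(np.arctan2(R[1,0],R[0,0])).round(2),"q6",s["qpos"][5].round(4),"Tz",T.round(3),"F",s["force"].round(1));sys.exit(T>0.21)
E
python3 -m crank '[{"linear":[0,0,0],"delta_rot":[0,0,0.03],"fingers":1},{"linear":[0,0,0],"delta_rot":[0,0,0.06],"fingers":1},{"linear":[0,0,0],"delta_rot":[0,0,0.09],"fingers":1},{"linear":[0,0,0],"delta_rot":[0,0,0.12],"fingers":1},{"linear":[0,0,0],"delta_rot":[0,0,0.14],"fingers":1},{"linear":[0,0,0],"delta_rot":[0,0,0.155],"fingers":1},{"linear":[0,0,0],"delta_rot":[0,0,0.16],"fingers":1},{"linear":[0,0,0],"delta_rot":[0,0,0.165],"fingers":1}]' >/dev/null; python3 g.py && 
python3 -m crank '[{"linear":[0,0,0],"delta_rot":[0,0,0.0003],"fingers":1},{"linear":[0,0,0],"delta_rot":[0,0,0.0006],"fingers":1},{"linear":[0,0,0],"delta_rot":[0,0,0.0009],"fingers":1},{"linear":[0,0,0],"delta_rot":[0,0,0.0012],"fingers":1},{"linear":[0,0,0],"delta_rot":[0,0,0.0015],"fingers":1},{"linear":[0,0,0],"delta_rot":[0,0,0.0018],"fingers":1},{"linear":[0,0,0],"delta_rot":[0,0,0.0021],"fingers":1},{"linear":[0,0,0],"delta_rot":[0,0,0.0025],"fingers":1}]' >/dev/null; python3 g.py && 
python3 -m crank '[{"linear":[0,0,0],"delta_rot":[0,0,0.0003],"fingers":1},{"linear":[0,0,0],"delta_rot":[0,0,0.0006],"fingers":1},{"linear":[0,0,0],"delta_rot":[0,0,0.0009],"fingers":1},{"linear":[0,0,0],"delta_rot":[0,0,0.0012],"fingers":1},{"linear":[0,0,0],"delta_rot":[0,0,0.0015],"fingers":1},{"linear":[0,0,0],"delta_rot":[0,0,0.0018],"fingers":1},{"linear":[0,0,0],"delta_rot":[0,0,0.0021],"fingers":1},{"linear":[0,0,0],"delta_rot":[0,0,0.0025],"fingers":1}]' >/dev/null; python3 g.py
```

```text
7.5 yaw -13.73 q6 1.7329 Tz 0.118 F [ 0.  -3.8  5.8]
7.5 yaw -13.73 q6 1.7329 Tz 0.118 F [ 0.  -3.8  5.8]
7.5 yaw -13.73 q6 1.7329 Tz 0.118 F [ 0.  -3.8  5.8]False
False
False
```

```bash
sed -i 's/sys.exit(T>0.21)/sys.exit(int(T>0.21))/' g.py
python3 -m crank '[{"linear":[0,0,0],"delta_rot":[0,0,0.0003],"fingers":1},{"linear":[0,0,0],"delta_rot":[0,0,0.0006],"fingers":1},{"linear":[0,0,0],"delta_rot":[0,0,0.0009],"fingers":1},{"linear":[0,0,0],"delta_rot":[0,0,0.0012],"fingers":1},{"linear":[0,0,0],"delta_rot":[0,0,0.0015],"fingers":1},{"linear":[0,0,0],"delta_rot":[0,0,0.0018],"fingers":1},{"linear":[0,0,0],"delta_rot":[0,0,0.0021],"fingers":1},{"linear":[0,0,0],"delta_rot":[0,0,0.0025],"fingers":1}]' >/dev/null; python3 g.py && 
python3 -m crank '[{"linear":[0,0,0],"delta_rot":[0,0,0.0003],"fingers":1},{"linear":[0,0,0],"delta_rot":[0,0,0.0006],"fingers":1},{"linear":[0,0,0],"delta_rot":[0,0,0.0009],"fingers":1},{"linear":[0,0,0],"delta_rot":[0,0,0.0012],"fingers":1},{"linear":[0,0,0],"delta_rot":[0,0,0.0015],"fingers":1},{"linear":[0,0,0],"delta_rot":[0,0,0.0018],"fingers":1},{"linear":[0,0,0],"delta_rot":[0,0,0.0021],"fingers":1},{"linear":[0,0,0],"delta_rot":[0,0,0.0025],"fingers":1}]' >/dev/null && python3 g.py && 
python3 -m crank '[{"linear":[0,0,0],"delta_rot":[0,0,0.0003],"fingers":1},{"linear":[0,0,0],"delta_rot":[0,0,0.0006],"fingers":1},{"linear":[0,0,0],"delta_rot":[0,0,0.0009],"fingers":1},{"linear":[0,0,0],"delta_rot":[0,0,0.0012],"fingers":1},{"linear":[0,0,0],"delta_rot":[0,0,0.0015],"fingers":1},{"linear":[0,0,0],"delta_rot":[0,0,0.0018],"fingers":1},{"linear":[0,0,0],"delta_rot":[0,0,0.0021],"fingers":1},{"linear":[0,0,0],"delta_rot":[0,0,0.0025],"fingers":1}]' >/dev/null && python3 g.py && 
python3 -m crank '[{"linear":[0,0,0],"delta_rot":[0,0,0.0003],"fingers":1},{"linear":[0,0,0],"delta_rot":[0,0,0.0006],"fingers":1},{"linear":[0,0,0],"delta_rot":[0,0,0.0009],"fingers":1},{"linear":[0,0,0],"delta_rot":[0,0,0.0012],"fingers":1},{"linear":[0,0,0],"delta_rot":[0,0,0.0015],"fingers":1},{"linear":[0,0,0],"delta_rot":[0,0,0.0018],"fingers":1},{"linear":[0,0,0],"delta_rot":[0,0,0.0021],"fingers":1},{"linear":[0,0,0],"delta_rot":[0,0,0.0025],"fingers":1}]' >/dev/null && python3 g.py
```

```text
8.3 yaw -13.94 q6 1.7365 Tz 0.135 F [-1.2 -3.2  4.5]
9.1 yaw -14.17 q6 1.7404 Tz 0.12 F [ 0.3 -3.4  5.6]
9.9 yaw -14.39 q6 1.7444 Tz 0.126 F [-0.2 -2.7  6.3]
10.7 yaw -14.62 q6 1.7483 Tz 0.09 F [-0.5 -3.3  6. ]
```

```bash

python3 -m crank '[{"linear":[0,0,0],"delta_rot":[0,0,0.0004],"fingers":1},{"linear":[0,0,0],"delta_rot":[0,0,0.0008],"fingers":1},{"linear":[0,0,0],"delta_rot":[0,0,0.0012],"fingers":1},{"linear":[0,0,0],"delta_rot":[0,0,0.0016],"fingers":1},{"linear":[0,0,0],"delta_rot":[0,0,0.002],"fingers":1},{"linear":[0,0,0],"delta_rot":[0,0,0.0024],"fingers":1},{"linear":[0,0,0],"delta_rot":[0,0,0.0028],"fingers":1},{"linear":[0,0,0],"delta_rot":[0,0,0.003],"fingers":1}]' >/dev/null && python3 g.py && 
python3 -m crank '[{"linear":[0,0,0],"delta_rot":[0,0,0.0004],"fingers":1},{"linear":[0,0,0],"delta_rot":[0,0,0.0008],"fingers":1},{"linear":[0,0,0],"delta_rot":[0,0,0.0012],"fingers":1},{"linear":[0,0,0],"delta_rot":[0,0,0.0016],"fingers":1},{"linear":[0,0,0],"delta_rot":[0,0,0.002],"fingers":1},{"linear":[0,0,0],"delta_rot":[0,0,0.0024],"fingers":1},{"linear":[0,0,0],"delta_rot":[0,0,0.0028],"fingers":1},{"linear":[0,0,0],"delta_rot":[0,0,0.003],"fingers":1}]' >/dev/null && python3 g.py && 
python3 -m crank '[{"linear":[0,0,0],"delta_rot":[0,0,0.0004],"fingers":1},{"linear":[0,0,0],"delta_rot":[0,0,0.0008],"fingers":1},{"linear":[0,0,0],"delta_rot":[0,0,0.0012],"fingers":1},{"linear":[0,0,0],"delta_rot":[0,0,0.0016],"fingers":1},{"linear":[0,0,0],"delta_rot":[0,0,0.002],"fingers":1},{"linear":[0,0,0],"delta_rot":[0,0,0.0024],"fingers":1},{"linear":[0,0,0],"delta_rot":[0,0,0.0028],"fingers":1},{"linear":[0,0,0],"delta_rot":[0,0,0.003],"fingers":1}]' >/dev/null && python3 g.py && 
python3 -m crank '[{"linear":[0,0,0],"delta_rot":[0,0,0.0004],"fingers":1},{"linear":[0,0,0],"delta_rot":[0,0,0.0008],"fingers":1},{"linear":[0,0,0],"delta_rot":[0,0,0.0012],"fingers":1},{"linear":[0,0,0],"delta_rot":[0,0,0.0016],"fingers":1},{"linear":[0,0,0],"delta_rot":[0,0,0.002],"fingers":1},{"linear":[0,0,0],"delta_rot":[0,0,0.0024],"fingers":1},{"linear":[0,0,0],"delta_rot":[0,0,0.0028],"fingers":1},{"linear":[0,0,0],"delta_rot":[0,0,0.003],"fingers":1}]' >/dev/null && python3 g.py && 
python3 -m crank '[{"linear":[0,0,0],"delta_rot":[0,0,0.0004],"fingers":1},{"linear":[0,0,0],"delta_rot":[0,0,0.0008],"fingers":1},{"linear":[0,0,0],"delta_rot":[0,0,0.0012],"fingers":1},{"linear":[0,0,0],"delta_rot":[0,0,0.0016],"fingers":1},{"linear":[0,0,0],"delta_rot":[0,0,0.002],"fingers":1},{"linear":[0,0,0],"delta_rot":[0,0,0.0024],"fingers":1},{"linear":[0,0,0],"delta_rot":[0,0,0.0028],"fingers":1},{"linear":[0,0,0],"delta_rot":[0,0,0.003],"fingers":1}]' >/dev/null && python3 g.py && 
python3 -m crank '[{"linear":[0,0,0],"delta_rot":[0,0,0.0004],"fingers":1},{"linear":[0,0,0],"delta_rot":[0,0,0.0008],"fingers":1},{"linear":[0,0,0],"delta_rot":[0,0,0.0012],"fingers":1},{"linear":[0,0,0],"delta_rot":[0,0,0.0016],"fingers":1},{"linear":[0,0,0],"delta_rot":[0,0,0.002],"fingers":1},{"linear":[0,0,0],"delta_rot":[0,0,0.0024],"fingers":1},{"linear":[0,0,0],"delta_rot":[0,0,0.0028],"fingers":1},{"linear":[0,0,0],"delta_rot":[0,0,0.003],"fingers":1}]' >/dev/null && python3 g.py
```

```text
11.5 yaw -14.88 q6 1.753 Tz 0.12 F [ 0.  -5.8  5.6]
12.3 yaw -15.16 q6 1.7577 Tz 0.123 F [-0.4 -3.7  5.8]
13.1 yaw -15.43 q6 1.7625 Tz 0.124 F [-0.8 -3.5  5.1]
13.9 yaw -15.69 q6 1.7672 Tz 0.128 F [-0.3 -5.   6.1]
14.7 yaw -15.96 q6 1.7719 Tz 0.158 F [ 0.7 -4.1  5.6]
15.5 yaw -16.23 q6 1.7766 Tz 0.135 F [-0.7 -4.6  6.2]
```

```bash

python3 -m crank '[{"linear":[0,0,0],"delta_rot":[0,0,0.0004],"fingers":1},{"linear":[0,0,0],"delta_rot":[0,0,0.0008],"fingers":1},{"linear":[0,0,0],"delta_rot":[0,0,0.0012],"fingers":1},{"linear":[0,0,0],"delta_rot":[0,0,0.0016],"fingers":1},{"linear":[0,0,0],"delta_rot":[0,0,0.002],"fingers":1},{"linear":[0,0,0],"delta_rot":[0,0,0.0024],"fingers":1},{"linear":[0,0,0],"delta_rot":[0,0,0.0028],"fingers":1},{"linear":[0,0,0],"delta_rot":[0,0,0.003],"fingers":1}]' >/dev/null && python3 g.py && 
python3 -m crank '[{"linear":[0,0,0],"delta_rot":[0,0,0.0004],"fingers":1},{"linear":[0,0,0],"delta_rot":[0,0,0.0008],"fingers":1},{"linear":[0,0,0],"delta_rot":[0,0,0.0012],"fingers":1},{"linear":[0,0,0],"delta_rot":[0,0,0.0016],"fingers":1},{"linear":[0,0,0],"delta_rot":[0,0,0.002],"fingers":1},{"linear":[0,0,0],"delta_rot":[0,0,0.0024],"fingers":1},{"linear":[0,0,0],"delta_rot":[0,0,0.0028],"fingers":1},{"linear":[0,0,0],"delta_rot":[0,0,0.003],"fingers":1}]' >/dev/null && python3 g.py && 
python3 -m crank '[{"linear":[0,0,0],"delta_rot":[0,0,0.0004],"fingers":1},{"linear":[0,0,0],"delta_rot":[0,0,0.0008],"fingers":1},{"linear":[0,0,0],"delta_rot":[0,0,0.0012],"fingers":1},{"linear":[0,0,0],"delta_rot":[0,0,0.0016],"fingers":1},{"linear":[0,0,0],"delta_rot":[0,0,0.002],"fingers":1},{"linear":[0,0,0],"delta_rot":[0,0,0.0024],"fingers":1},{"linear":[0,0,0],"delta_rot":[0,0,0.0028],"fingers":1},{"linear":[0,0,0],"delta_rot":[0,0,0.003],"fingers":1}]' >/dev/null && python3 g.py && 
python3 -m crank '[{"linear":[0,0,0],"delta_rot":[0,0,0.0004],"fingers":1},{"linear":[0,0,0],"delta_rot":[0,0,0.0008],"fingers":1},{"linear":[0,0,0],"delta_rot":[0,0,0.0012],"fingers":1},{"linear":[0,0,0],"delta_rot":[0,0,0.0016],"fingers":1},{"linear":[0,0,0],"delta_rot":[0,0,0.002],"fingers":1},{"linear":[0,0,0],"delta_rot":[0,0,0.0024],"fingers":1},{"linear":[0,0,0],"delta_rot":[0,0,0.0028],"fingers":1},{"linear":[0,0,0],"delta_rot":[0,0,0.003],"fingers":1}]' >/dev/null && python3 g.py && 
python3 -m crank '[{"linear":[0,0,0],"delta_rot":[0,0,0.0004],"fingers":1},{"linear":[0,0,0],"delta_rot":[0,0,0.0008],"fingers":1},{"linear":[0,0,0],"delta_rot":[0,0,0.0012],"fingers":1},{"linear":[0,0,0],"delta_rot":[0,0,0.0016],"fingers":1},{"linear":[0,0,0],"delta_rot":[0,0,0.002],"fingers":1},{"linear":[0,0,0],"delta_rot":[0,0,0.0024],"fingers":1},{"linear":[0,0,0],"delta_rot":[0,0,0.0028],"fingers":1},{"linear":[0,0,0],"delta_rot":[0,0,0.003],"fingers":1}]' >/dev/null && python3 g.py && 
python3 -m crank '[{"linear":[0,0,0],"delta_rot":[0,0,0.0004],"fingers":1},{"linear":[0,0,0],"delta_rot":[0,0,0.0008],"fingers":1},{"linear":[0,0,0],"delta_rot":[0,0,0.0012],"fingers":1},{"linear":[0,0,0],"delta_rot":[0,0,0.0016],"fingers":1},{"linear":[0,0,0],"delta_rot":[0,0,0.002],"fingers":1},{"linear":[0,0,0],"delta_rot":[0,0,0.0024],"fingers":1},{"linear":[0,0,0],"delta_rot":[0,0,0.0028],"fingers":1},{"linear":[0,0,0],"delta_rot":[0,0,0.003],"fingers":1}]' >/dev/null && python3 g.py && 
python3 -m crank '[{"linear":[0,0,0],"delta_rot":[0,0,0.0004],"fingers":1},{"linear":[0,0,0],"delta_rot":[0,0,0.0008],"fingers":1},{"linear":[0,0,0],"delta_rot":[0,0,0.0012],"fingers":1},{"linear":[0,0,0],"delta_rot":[0,0,0.0016],"fingers":1},{"linear":[0,0,0],"delta_rot":[0,0,0.002],"fingers":1},{"linear":[0,0,0],"delta_rot":[0,0,0.0024],"fingers":1},{"linear":[0,0,0],"delta_rot":[0,0,0.0028],"fingers":1},{"linear":[0,0,0],"delta_rot":[0,0,0.003],"fingers":1}]' >/dev/null && python3 g.py && 
python3 -m crank '[{"linear":[0,0,0],"delta_rot":[0,0,0.0004],"fingers":1},{"linear":[0,0,0],"delta_rot":[0,0,0.0008],"fingers":1},{"linear":[0,0,0],"delta_rot":[0,0,0.0012],"fingers":1},{"linear":[0,0,0],"delta_rot":[0,0,0.0016],"fingers":1},{"linear":[0,0,0],"delta_rot":[0,0,0.002],"fingers":1},{"linear":[0,0,0],"delta_rot":[0,0,0.0024],"fingers":1},{"linear":[0,0,0],"delta_rot":[0,0,0.0028],"fingers":1},{"linear":[0,0,0],"delta_rot":[0,0,0.003],"fingers":1}]' >/dev/null && python3 g.py
```

```text
16.3 yaw -16.5 q6 1.7813 Tz 0.129 F [ 0.2 -3.8  6. ]
17.1 yaw -16.78 q6 1.7861 Tz 0.131 F [ 0.1 -3.8  5.8]
17.9 yaw -17.04 q6 1.7907 Tz 0.103 F [-0.1 -4.   4.7]
18.7 yaw -17.31 q6 1.7955 Tz 0.161 F [ 0.1 -3.3  4.6]
19.5 yaw -17.58 q6 1.8001 Tz 0.117 F [ 0.4 -4.   6. ]
20.3 yaw -17.86 q6 1.8048 Tz 0.126 F [-0.6 -3.6  4.9]
21.1 yaw -18.12 q6 1.8096 Tz 0.101 F [ 0.6 -4.1  6.4]
21.9 yaw -18.4 q6 1.8143 Tz 0.183 F [ 0.5 -4.2  6. ]
```

```bash

python3 -m crank '[{"linear":[0,0,0],"delta_rot":[0,0,0.0003],"fingers":1},{"linear":[0,0,0],"delta_rot":[0,0,0.0006],"fingers":1},{"linear":[0,0,0],"delta_rot":[0,0,0.0009],"fingers":1},{"linear":[0,0,0],"delta_rot":[0,0,0.0012],"fingers":1},{"linear":[0,0,0],"delta_rot":[0,0,0.0015],"fingers":1},{"linear":[0,0,0],"delta_rot":[0,0,0.0015],"fingers":1},{"linear":[0,0,0],"delta_rot":[0,0,0.0015],"fingers":1},{"linear":[0,0,0],"delta_rot":[0,0,0.0015],"fingers":1}]' >/dev/null && python3 g.py && 
python3 -m crank '[{"linear":[0,0,0],"delta_rot":[0,0,0.0003],"fingers":1},{"linear":[0,0,0],"delta_rot":[0,0,0.0006],"fingers":1},{"linear":[0,0,0],"delta_rot":[0,0,0.0009],"fingers":1},{"linear":[0,0,0],"delta_rot":[0,0,0.0012],"fingers":1},{"linear":[0,0,0],"delta_rot":[0,0,0.0015],"fingers":1},{"linear":[0,0,0],"delta_rot":[0,0,0.0015],"fingers":1},{"linear":[0,0,0],"delta_rot":[0,0,0.0015],"fingers":1},{"linear":[0,0,0],"delta_rot":[0,0,0.0015],"fingers":1}]' >/dev/null && python3 g.py
```

```text
22.7 yaw -18.53 q6 1.8166 Tz 0.098 F [-0.3 -3.7  5.7]
23.5 yaw -18.66 q6 1.819 Tz 0.187 F [-0.8 -5.3  5.6]
```

```bash

python3 -m crank '[{"linear":[0,0,0],"delta_rot":[0,0,0.0005],"fingers":1},{"linear":[0,0,0],"delta_rot":[0,0,0.001],"fingers":1},{"linear":[0,0,0],"delta_rot":[0,0,0.0015],"fingers":1},{"linear":[0,0,0],"delta_rot":[0,0,0.002],"fingers":1},{"linear":[0,0,0],"delta_rot":[0,0,0.0025],"fingers":1},{"linear":[0,0,0],"delta_rot":[0,0,0.0025],"fingers":1},{"linear":[0,0,0],"delta_rot":[0,0,0.0025],"fingers":1},{"linear":[0,0,0],"delta_rot":[0,0,0.0025],"fingers":1}]' >/dev/null && python3 g.py && 
python3 -m crank '[{"linear":[0,0,0],"delta_rot":[0,0,0.0005],"fingers":1},{"linear":[0,0,0],"delta_rot":[0,0,0.001],"fingers":1},{"linear":[0,0,0],"delta_rot":[0,0,0.0015],"fingers":1},{"linear":[0,0,0],"delta_rot":[0,0,0.002],"fingers":1},{"linear":[0,0,0],"delta_rot":[0,0,0.0025],"fingers":1},{"linear":[0,0,0],"delta_rot":[0,0,0.0025],"fingers":1},{"linear":[0,0,0],"delta_rot":[0,0,0.0025],"fingers":1},{"linear":[0,0,0],"delta_rot":[0,0,0.0025],"fingers":1}]' >/dev/null && python3 g.py && 
python3 -m crank '[{"linear":[0,0,0],"delta_rot":[0,0,0.0005],"fingers":1},{"linear":[0,0,0],"delta_rot":[0,0,0.001],"fingers":1},{"linear":[0,0,0],"delta_rot":[0,0,0.0015],"fingers":1},{"linear":[0,0,0],"delta_rot":[0,0,0.002],"fingers":1},{"linear":[0,0,0],"delta_rot":[0,0,0.0025],"fingers":1},{"linear":[0,0,0],"delta_rot":[0,0,0.0025],"fingers":1},{"linear":[0,0,0],"delta_rot":[0,0,0.0025],"fingers":1},{"linear":[0,0,0],"delta_rot":[0,0,0.0025],"fingers":1}]' >/dev/null && python3 g.py && 
python3 -m crank '[{"linear":[0,0,0],"delta_rot":[0,0,0.0005],"fingers":1},{"linear":[0,0,0],"delta_rot":[0,0,0.001],"fingers":1},{"linear":[0,0,0],"delta_rot":[0,0,0.0015],"fingers":1},{"linear":[0,0,0],"delta_rot":[0,0,0.002],"fingers":1},{"linear":[0,0,0],"delta_rot":[0,0,0.0025],"fingers":1},{"linear":[0,0,0],"delta_rot":[0,0,0.0025],"fingers":1},{"linear":[0,0,0],"delta_rot":[0,0,0.0025],"fingers":1},{"linear":[0,0,0],"delta_rot":[0,0,0.0025],"fingers":1}]' >/dev/null && python3 g.py && 
python3 -m crank '[{"linear":[0,0,0],"delta_rot":[0,0,0.0005],"fingers":1},{"linear":[0,0,0],"delta_rot":[0,0,0.001],"fingers":1},{"linear":[0,0,0],"delta_rot":[0,0,0.0015],"fingers":1},{"linear":[0,0,0],"delta_rot":[0,0,0.002],"fingers":1},{"linear":[0,0,0],"delta_rot":[0,0,0.0025],"fingers":1},{"linear":[0,0,0],"delta_rot":[0,0,0.0025],"fingers":1},{"linear":[0,0,0],"delta_rot":[0,0,0.0025],"fingers":1},{"linear":[0,0,0],"delta_rot":[0,0,0.0025],"fingers":1}]' >/dev/null && python3 g.py && 
python3 -m crank '[{"linear":[0,0,0],"delta_rot":[0,0,0.0005],"fingers":1},{"linear":[0,0,0],"delta_rot":[0,0,0.001],"fingers":1},{"linear":[0,0,0],"delta_rot":[0,0,0.0015],"fingers":1},{"linear":[0,0,0],"delta_rot":[0,0,0.002],"fingers":1},{"linear":[0,0,0],"delta_rot":[0,0,0.0025],"fingers":1},{"linear":[0,0,0],"delta_rot":[0,0,0.0025],"fingers":1},{"linear":[0,0,0],"delta_rot":[0,0,0.0025],"fingers":1},{"linear":[0,0,0],"delta_rot":[0,0,0.0025],"fingers":1}]' >/dev/null && python3 g.py
```

```text
24.3 yaw -18.89 q6 1.8229 Tz 0.125 F [ 0.  -4.3  5.6]
25.1 yaw -19.11 q6 1.8268 Tz 0.142 F [-0.3 -4.7  5.7]
25.9 yaw -19.34 q6 1.8308 Tz 0.064 F [-0.7 -4.1  5.8]
26.7 yaw -19.56 q6 1.8347 Tz 0.099 F [ 0.  -3.9  5.5]
27.5 yaw -19.79 q6 1.8386 Tz 0.094 F [ 0.8 -4.4  6.1]
28.3 yaw -20.02 q6 1.8426 Tz 0.124 F [-0.6 -4.6  5.2]
```

```bash
python3 - <<'E'
from h import *
a=camera("scene")[:,:,::-1]
cv2.imwrite("pics/s3f.png",a);b=cv2.imread("pics/s2f.png");c=cv2.imread("pics/scene0.png")
f=lambda i:cv2.resize(i[190:220,300:340],(400,300),interpolation=cv2.INTER_CUBIC)
cv2.imwrite("pics/s3.png",np.vstack([np.hstack([f(a),f(b)]),np.hstack([f(c),f(c)])]))
E
```

```text
(no output)
```

View pics/s3.png

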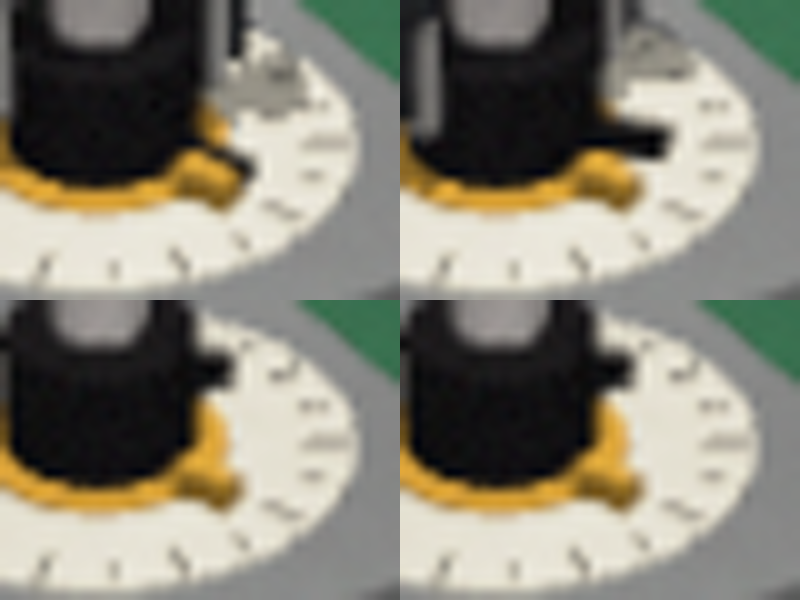

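The latest picture (top left) shows the lug right beside the stop. The stop end is at the same pixel, (240,188), as at the start (bottom left), so it hasn't moved. I'll continue with small steps.

```bash

python3 -m crank '[{"linear":[0,0,0],"delta_rot":[0,0,0.0005],"fingers":1},{"linear":[0,0,0],"delta_rot":[0,0,0.001],"fingers":1},{"linear":[0,0,0],"delta_rot":[0,0,0.0015],"fingers":1},{"linear":[0,0,0],"delta_rot":[0,0,0.002],"fingers":1},{"linear":[0,0,0],"delta_rot":[0,0,0.0025],"fingers":1},{"linear":[0,0,0],"delta_rot":[0,0,0.0025],"fingers":1},{"linear":[0,0,0],"delta_rot":[0,0,0.0025],"fingers":1},{"linear":[0,0,0],"delta_rot":[0,0,0.0025],"fingers":1}]' >/dev/null && python3 g.py && 
python3 -m crank '[{"linear":[0,0,0],"delta_rot":[0,0,0.0005],"fingers":1},{"linear":[0,0,0],"delta_rot":[0,0,0.001],"fingers":1},{"linear":[0,0,0],"delta_rot":[0,0,0.0015],"fingers":1},{"linear":[0,0,0],"delta_rot":[0,0,0.002],"fingers":1},{"linear":[0,0,0],"delta_rot":[0,0,0.0025],"fingers":1},{"linear":[0,0,0],"delta_rot":[0,0,0.0025],"fingers":1},{"linear":[0,0,0],"delta_rot":[0,0,0.0025],"fingers":1},{"linear":[0,0,0],"delta_rot":[0,0,0.0025],"fingers":1}]' >/dev/null && python3 g.py && 
python3 -m crank '[{"linear":[0,0,0],"delta_rot":[0,0,0.0005],"fingers":1},{"linear":[0,0,0],"delta_rot":[0,0,0.001],"fingers":1},{"linear":[0,0,0],"delta_rot":[0,0,0.0015],"fingers":1},{"linear":[0,0,0],"delta_rot":[0,0,0.002],"fingers":1},{"linear":[0,0,0],"delta_rot":[0,0,0.0025],"fingers":1},{"linear":[0,0,0],"delta_rot":[0,0,0.0025],"fingers":1},{"linear":[0,0,0],"delta_rot":[0,0,0.0025],"fingers":1},{"linear":[0,0,0],"delta_rot":[0,0,0.0025],"fingers":1}]' >/dev/null && python3 g.py && 
python3 -m crank '[{"linear":[0,0,0],"delta_rot":[0,0,0.0005],"fingers":1},{"linear":[0,0,0],"delta_rot":[0,0,0.001],"fingers":1},{"linear":[0,0,0],"delta_rot":[0,0,0.0015],"fingers":1},{"linear":[0,0,0],"delta_rot":[0,0,0.002],"fingers":1},{"linear":[0,0,0],"delta_rot":[0,0,0.0025],"fingers":1},{"linear":[0,0,0],"delta_rot":[0,0,0.0025],"fingers":1},{"linear":[0,0,0],"delta_rot":[0,0,0.0025],"fingers":1},{"linear":[0,0,0],"delta_rot":[0,0,0.0025],"fingers":1}]' >/dev/null && python3 g.py && 
python3 -m crank '[{"linear":[0,0,0],"delta_rot":[0,0,0.0005],"fingers":1},{"linear":[0,0,0],"delta_rot":[0,0,0.001],"fingers":1},{"linear":[0,0,0],"delta_rot":[0,0,0.0015],"fingers":1},{"linear":[0,0,0],"delta_rot":[0,0,0.002],"fingers":1},{"linear":[0,0,0],"delta_rot":[0,0,0.0025],"fingers":1},{"linear":[0,0,0],"delta_rot":[0,0,0.0025],"fingers":1},{"linear":[0,0,0],"delta_rot":[0,0,0.0025],"fingers":1},{"linear":[0,0,0],"delta_rot":[0,0,0.0025],"fingers":1}]' >/dev/null && python3 g.py && 
python3 -m crank '[{"linear":[0,0,0],"delta_rot":[0,0,0.0005],"fingers":1},{"linear":[0,0,0],"delta_rot":[0,0,0.001],"fingers":1},{"linear":[0,0,0],"delta_rot":[0,0,0.0015],"fingers":1},{"linear":[0,0,0],"delta_rot":[0,0,0.002],"fingers":1},{"linear":[0,0,0],"delta_rot":[0,0,0.0025],"fingers":1},{"linear":[0,0,0],"delta_rot":[0,0,0.0025],"fingers":1},{"linear":[0,0,0],"delta_rot":[0,0,0.0025],"fingers":1},{"linear":[0,0,0],"delta_rot":[0,0,0.0025],"fingers":1}]' >/dev/null && python3 g.py
```

```text
29.1 yaw -20.24 q6 1.8465 Tz 0.122 F [-0.1 -1.9  5.3]
29.9 yaw -20.47 q6 1.8505 Tz 0.116 F [-0.4 -3.5  5.9]
30.8 yaw -20.67 q6 1.8541 Tz 0.27 F [-0.1 -3.6  6. ]
```

```bash

python3 -m crank '[{"linear":[0,0,0],"delta_rot":[0,0,0.0002],"fingers":1},{"linear":[0,0,0],"delta_rot":[0,0,0.0004],"fingers":1},{"linear":[0,0,0],"delta_rot":[0,0,0.0006],"fingers":1},{"linear":[0,0,0],"delta_rot":[0,0,0.0006],"fingers":1},{"linear":[0,0,0],"delta_rot":[0,0,0.0006],"fingers":1},{"linear":[0,0,0],"delta_rot":[0,0,0.0006],"fingers":1},{"linear":[0,0,0],"delta_rot":[0,0,0.0006],"fingers":1},{"linear":[0,0,0],"delta_rot":[0,0,0.0006],"fingers":1}]' >/dev/null && python3 g.py
```

```text
31.6 yaw -20.71 q6 1.8549 Tz 0.239 F [-0.3 -3.8  4.9]
```

```bash

python3 -m crank '[{"linear":[0,0,0],"delta_rot":[0,0,0.0003],"fingers":1},{"linear":[0,0,0],"delta_rot":[0,0,0.0006],"fingers":1},{"linear":[0,0,0],"delta_rot":[0,0,0.001],"fingers":1},{"linear":[0,0,0],"delta_rot":[0,0,0.001],"fingers":1},{"linear":[0,0,0],"delta_rot":[0,0,0.001],"fingers":1},{"linear":[0,0,0],"delta_rot":[0,0,0.001],"fingers":1},{"linear":[0,0,0],"delta_rot":[0,0,0.001],"fingers":1},{"linear":[0,0,0],"delta_rot":[0,0,0.001],"fingers":1}]' >/dev/null && python3 g.py
```

```text
32.4 yaw -20.79 q6 1.8563 Tz 0.333 F [ 0.  -4.2  6.3]
```

The lug bears on the stop with about 0.2 N m above the ring's friction, roughly 5 N. Release and rise.

```bash

python3 -m crank '[{"linear":[0,0,0],"delta_rot":[0,0,0],"fingers":0},{"linear":[0,0,0],"delta_rot":[0,0,0],"fingers":0},{"linear":[0,0,0],"delta_rot":[0,0,0],"fingers":0},{"linear":[0,0,0],"delta_rot":[0,0,0],"fingers":0},{"linear":[0,0,0],"delta_rot":[0,0,0],"fingers":0},{"linear":[0,0,0],"delta_rot":[0,0,0],"fingers":0},{"linear":[0,0,0],"delta_rot":[0,0,0],"fingers":0},{"linear":[0,0,0],"delta_rot":[0,0,0],"fingers":0}]' && python3 g.py && python3 -m crank '[{"linear":[0,0,-0.1],"delta_rot":[0,0,0],"fingers":0},{"linear":[0,0,-0.25],"delta_rot":[0,0,0],"fingers":0},{"linear":[0,0,-0.4],"delta_rot":[0,0,0],"fingers":0},{"linear":[0,0,-0.6],"delta_rot":[0,0,0],"fingers":0},{"linear":[0,0,-0.8],"delta_rot":[0,0,0],"fingers":0},{"linear":[0,0,-0.93],"delta_rot":[0,0,0],"fingers":0},{"linear":[0,0,-0.93],"delta_rot":[0,0,0],"fingers":0},{"linear":[0,0,-0.93],"delta_rot":[0,0,0],"fingers":0}]'; python3 st.py
```

```text
time: 33.15
tool_pos: [0.5737, -0.0025, 0.1248]
eef_rot: [[0.934, -0.357, -0.0], [-0.357, -0.934, 0.0], [-0.0, -0.0, -1.0]]
force: [-0.0, 0.2, -0.4]
opening: 0.0854
gripper_force: 0.0
33.1 yaw -20.9 q6 1.8576 Tz -0.009 F [-0.   0.2 -0.4]
time: 33.95
tool_pos: [0.5736, -0.0025, 0.2642]
eef_rot: [[0.934, -0.357, 0.0], [-0.357, -0.934, -0.0], [0.0, -0.0, -1.0]]
force: [0.0, 0.2, -0.4]
opening: 0.0853
gripper_force: 0.0
t 33.95 p [ 0.5736 -0.0025  0.2642] yaw -20.9 F [-0.07 -0.23  0.43] T [0.003 0.018 0.046] q6 1.8576 e [ 1.000e-02 -4.646e+01 -2.723e+01  0.000e+00 -4.000e-02  0.000e+00]
```

```bash

python3 -m crank '[{"linear":[-0.06,0.2,0],"delta_rot":[0,0,0],"fingers":0},{"linear":[-0.12,0.4,0],"delta_rot":[0,0,0],"fingers":0},{"linear":[-0.18,0.6,0],"delta_rot":[0,0,0],"fingers":1},{"linear":[-0.2,0.66,0],"delta_rot":[0,0,0],"fingers":1},{"linear":[-0.2,0.66,0],"delta_rot":[0,0,0],"fingers":1},{"linear":[-0.2,0.66,0],"delta_rot":[0,0,0],"fingers":1},{"linear":[-0.2,0.66,0],"delta_rot":[0,0,0],"fingers":1},{"linear":[-0.2,0.66,0],"delta_rot":[0,0,0],"fingers":1}]' >/dev/null
python3 -m crank '[{"linear":[-0.06,0.2,0],"delta_rot":[0,0,-0.06],"fingers":1},{"linear":[-0.12,0.4,0],"delta_rot":[0,0,-0.12],"fingers":1},{"linear":[-0.18,0.6,0],"delta_rot":[0,0,-0.18],"fingers":1},{"linear":[-0.2,0.665,0],"delta_rot":[0,0,-0.2],"fingers":1},{"linear":[-0.2,0.665,0],"delta_rot":[0,0,-0.2],"fingers":1},{"linear":[-0.2,0.665,0],"delta_rot":[0,0,-0.2],"fingers":1},{"linear":[-0.2,0.665,0],"delta_rot":[0,0,-0.2],"fingers":1},{"linear":[-0.2,0.665,0],"delta_rot":[0,0,-0.2],"fingers":1}]' 
python3 - <<'E'
from h import *
s=read_state();p=s["tool_pos"];R=s["eef_rot"]
print("units",R.T@(np.array([.4474,-.1672,.170])-p)/.15)
a=camera("scene")[:,:,::-1]; cv2.imwrite("pics/s4.png",cv2.resize(a[110:250,190:380],None,fx=4,fy=4,interpolation=cv2.INTER_CUBIC))
cv2.imwrite("pics/s4f.png",a)
E
```

```text
time: 35.55
tool_pos: [0.4474, -0.1661, 0.2642]
eef_rot: [[0.999, -0.05, 0.0], [-0.05, -0.999, 0.0], [0.0, -0.0, -1.0]]
force: [0.1, 0.4, 0.1]
opening: 0.0003
gripper_force: 0.0
units [3.34926857e-04 7.57926204e-03 6.28284589e-01]
```

View pics/s4.png

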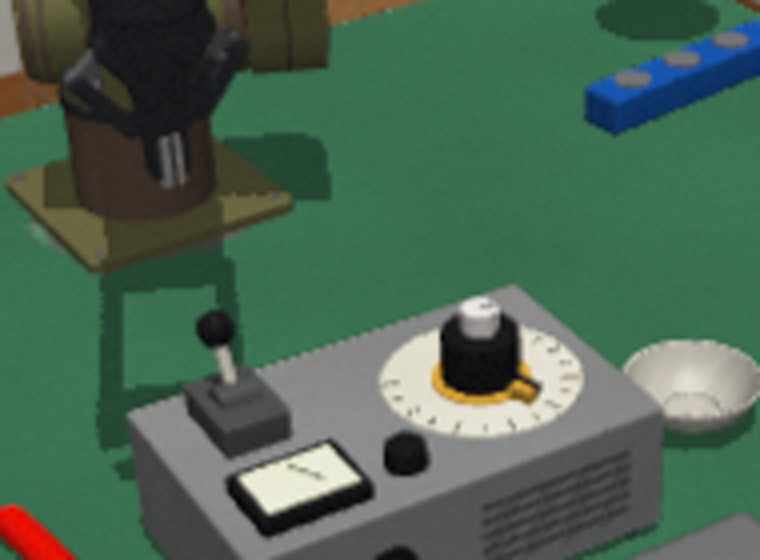

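The picture shows the lug against the stop, the inner knob's mark undisturbed, and the shut fingers in front of the lever ball at crop (215,328). Descend and push.

```bash

python3 -m crank '[{"linear":[0,0.005,0.15],"delta_rot":[0,0,0],"fingers":1},{"linear":[0,0.005,0.3],"delta_rot":[0,0,0],"fingers":1},{"linear":[0,0.005,0.45],"delta_rot":[0,0,0],"fingers":1},{"linear":[0,0.005,0.6],"delta_rot":[0,0,0],"fingers":1},{"linear":[0,0.005,0.628],"delta_rot":[0,0,0],"fingers":1},{"linear":[0,0.005,0.628],"delta_rot":[0,0,0],"fingers":1},{"linear":[0,0.005,0.628],"delta_rot":[0,0,0],"fingers":1},{"linear":[0,0.005,0.628],"delta_rot":[0,0,0],"fingers":1}]'
python3 -m crank '[{"linear":[0.04,0,0],"delta_rot":[0,0,0],"fingers":1},{"linear":[0.08,0,0],"delta_rot":[0,0,0],"fingers":1},{"linear":[0.12,0,0],"delta_rot":[0,0,0],"fingers":1},{"linear":[0.16,0,0],"delta_rot":[0,0,0],"fingers":1},{"linear":[0.2,0,0],"delta_rot":[0,0,0],"fingers":1},{"linear":[0.24,0,0],"delta_rot":[0,0,0],"fingers":1},{"linear":[0.27,0,0],"delta_rot":[0,0,0],"fingers":1},{"linear":[0.3,0,0],"delta_rot":[0,0,0],"fingers":1}]'
python3 -m crank '[{"linear":[0.03,0,0],"delta_rot":[0,0,0],"fingers":1},{"linear":[0.06,0,0],"delta_rot":[0,0,0],"fingers":1},{"linear":[0.09,0,0],"delta_rot":[0,0,0],"fingers":1},{"linear":[0.11,0,0],"delta_rot":[0,0,0],"fingers":1},{"linear":[0.13,0,0],"delta_rot":[0,0,0],"fingers":1},{"linear":[0.15,0,0],"delta_rot":[0,0,0],"fingers":1},{"linear":[0.17,0,0],"delta_rot":[0,0,0],"fingers":1},{"linear":[0.18,0,0],"delta_rot":[0,0,0],"fingers":1}]'
```

```text
time: 36.4
tool_pos: [0.4478, -0.1679, 0.1713]
eef_rot: [[0.999, -0.051, 0.002], [-0.051, -0.999, -0.001], [0.002, 0.001, -1.0]]
force: [0.2, -0.7, 0.5]
opening: -0.0002
gripper_force: 0.0
time: 37.2
tool_pos: [0.4917, -0.1697, 0.17]
eef_rot: [[0.999, -0.051, -0.001], [-0.051, -0.999, 0.0], [-0.001, -0.0, -1.0]]
force: [-2.1, 1.0, 1.7]
opening: 0.0001
gripper_force: 1.1
time: 38.0
tool_pos: [0.5189, -0.1713, 0.1699]
eef_rot: [[0.999, -0.051, -0.0], [-0.051, -0.999, 0.0], [-0.0, 0.0, -1.0]]
force: [-0.9, -1.0, -0.0]
opening: -0.0001
gripper_force: 0.6
```

Next, 1 mm steps until the force shows the lever's end.

```bash
cat > k.py <<'E'
import sys;from h import *
s=read_state();print(round(s["time"],1),s["tool_pos"].round(4),s["force"].round(1));sys.exit(int(s["force"][0]<-5))
E
python3 -m crank '[{"linear":[0.005,0,0],"delta_rot":[0,0,0],"fingers":1},{"linear":[0.01,0,0],"delta_rot":[0,0,0],"fingers":1},{"linear":[0.01,0,0],"delta_rot":[0,0,0],"fingers":1},{"linear":[0.01,0,0],"delta_rot":[0,0,0],"fingers":1},{"linear":[0.01,0,0],"delta_rot":[0,0,0],"fingers":1},{"linear":[0.01,0,0],"delta_rot":[0,0,0],"fingers":1},{"linear":[0.01,0,0],"delta_rot":[0,0,0],"fingers":1},{"linear":[0.01,0,0],"delta_rot":[0,0,0],"fingers":1}]' >/dev/null && python3 k.py && 
python3 -m crank '[{"linear":[0.005,0,0],"delta_rot":[0,0,0],"fingers":1},{"linear":[0.007,0,0],"delta_rot":[0,0,0],"fingers":1},{"linear":[0.007,0,0],"delta_rot":[0,0,0],"fingers":1},{"linear":[0.007,0,0],"delta_rot":[0,0,0],"fingers":1},{"linear":[0.007,0,0],"delta_rot":[0,0,0],"fingers":1},{"linear":[0.007,0,0],"delta_rot":[0,0,0],"fingers":1},{"linear":[0.007,0,0],"delta_rot":[0,0,0],"fingers":1},{"linear":[0.007,0,0],"delta_rot":[0,0,0],"fingers":1}]' >/dev/null && python3 k.py && 
python3 -m crank '[{"linear":[0.005,0,0],"delta_rot":[0,0,0],"fingers":1},{"linear":[0.007,0,0],"delta_rot":[0,0,0],"fingers":1},{"linear":[0.007,0,0],"delta_rot":[0,0,0],"fingers":1},{"linear":[0.007,0,0],"delta_rot":[0,0,0],"fingers":1},{"linear":[0.007,0,0],"delta_rot":[0,0,0],"fingers":1},{"linear":[0.007,0,0],"delta_rot":[0,0,0],"fingers":1},{"linear":[0.007,0,0],"delta_rot":[0,0,0],"fingers":1},{"linear":[0.007,0,0],"delta_rot":[0,0,0],"fingers":1}]' >/dev/null && python3 k.py && 
python3 -m crank '[{"linear":[0.005,0,0],"delta_rot":[0,0,0],"fingers":1},{"linear":[0.007,0,0],"delta_rot":[0,0,0],"fingers":1},{"linear":[0.007,0,0],"delta_rot":[0,0,0],"fingers":1},{"linear":[0.007,0,0],"delta_rot":[0,0,0],"fingers":1},{"linear":[0.007,0,0],"delta_rot":[0,0,0],"fingers":1},{"linear":[0.007,0,0],"delta_rot":[0,0,0],"fingers":1},{"linear":[0.007,0,0],"delta_rot":[0,0,0],"fingers":1},{"linear":[0.007,0,0],"delta_rot":[0,0,0],"fingers":1}]' >/dev/null && python3 k.py && 
python3 -m crank '[{"linear":[0.005,0,0],"delta_rot":[0,0,0],"fingers":1},{"linear":[0.007,0,0],"delta_rot":[0,0,0],"fingers":1},{"linear":[0.007,0,0],"delta_rot":[0,0,0],"fingers":1},{"linear":[0.007,0,0],"delta_rot":[0,0,0],"fingers":1},{"linear":[0.007,0,0],"delta_rot":[0,0,0],"fingers":1},{"linear":[0.007,0,0],"delta_rot":[0,0,0],"fingers":1},{"linear":[0.007,0,0],"delta_rot":[0,0,0],"fingers":1},{"linear":[0.007,0,0],"delta_rot":[0,0,0],"fingers":1}]' >/dev/null && python3 k.py
```

```text
38.8 [ 0.5201 -0.1712  0.1701] [-0.3  0.1 -0.7]
39.6 [ 0.5212 -0.1713  0.1701] [-1.6  0.3 -0.6]
40.4 [ 0.5223 -0.1714  0.1701] [-1.   0.  -0.9]
41.2 [ 0.5233 -0.1714  0.1701] [-2.1  0.2 -2.5]
42.0 [ 0.5243 -0.1715  0.1701] [-1.2 -0.1 -0.2]
```

```bash

python3 -m crank '[{"linear":[0.005,0,0],"delta_rot":[0,0,0],"fingers":1},{"linear":[0.01,0,0],"delta_rot":[0,0,0],"fingers":1},{"linear":[0.01,0,0],"delta_rot":[0,0,0],"fingers":1},{"linear":[0.01,0,0],"delta_rot":[0,0,0],"fingers":1},{"linear":[0.01,0,0],"delta_rot":[0,0,0],"fingers":1},{"linear":[0.01,0,0],"delta_rot":[0,0,0],"fingers":1},{"linear":[0.01,0,0],"delta_rot":[0,0,0],"fingers":1},{"linear":[0.01,0,0],"delta_rot":[0,0,0],"fingers":1}]' >/dev/null && python3 k.py && 
python3 -m crank '[{"linear":[0.005,0,0],"delta_rot":[0,0,0],"fingers":1},{"linear":[0.01,0,0],"delta_rot":[0,0,0],"fingers":1},{"linear":[0.01,0,0],"delta_rot":[0,0,0],"fingers":1},{"linear":[0.01,0,0],"delta_rot":[0,0,0],"fingers":1},{"linear":[0.01,0,0],"delta_rot":[0,0,0],"fingers":1},{"linear":[0.01,0,0],"delta_rot":[0,0,0],"fingers":1},{"linear":[0.01,0,0],"delta_rot":[0,0,0],"fingers":1},{"linear":[0.01,0,0],"delta_rot":[0,0,0],"fingers":1}]' >/dev/null && python3 k.py && 
python3 -m crank '[{"linear":[0.005,0,0],"delta_rot":[0,0,0],"fingers":1},{"linear":[0.01,0,0],"delta_rot":[0,0,0],"fingers":1},{"linear":[0.01,0,0],"delta_rot":[0,0,0],"fingers":1},{"linear":[0.01,0,0],"delta_rot":[0,0,0],"fingers":1},{"linear":[0.01,0,0],"delta_rot":[0,0,0],"fingers":1},{"linear":[0.01,0,0],"delta_rot":[0,0,0],"fingers":1},{"linear":[0.01,0,0],"delta_rot":[0,0,0],"fingers":1},{"linear":[0.01,0,0],"delta_rot":[0,0,0],"fingers":1}]' >/dev/null && python3 k.py && 
python3 -m crank '[{"linear":[0.005,0,0],"delta_rot":[0,0,0],"fingers":1},{"linear":[0.01,0,0],"delta_rot":[0,0,0],"fingers":1},{"linear":[0.01,0,0],"delta_rot":[0,0,0],"fingers":1},{"linear":[0.01,0,0],"delta_rot":[0,0,0],"fingers":1},{"linear":[0.01,0,0],"delta_rot":[0,0,0],"fingers":1},{"linear":[0.01,0,0],"delta_rot":[0,0,0],"fingers":1},{"linear":[0.01,0,0],"delta_rot":[0,0,0],"fingers":1},{"linear":[0.01,0,0],"delta_rot":[0,0,0],"fingers":1}]' >/dev/null && python3 k.py
```

```text
42.8 [ 0.5251 -0.1715  0.17  ] [-4.5 -0.4  0.5]
43.6 [ 0.5252 -0.1715  0.1699] [-8.6 -0.9  4. ]
```

The lever stalls at 8.6 N, so it has reached its end. Back off, rise and check.

```bash

python3 -m crank '[{"linear":[-0.1,0,0],"delta_rot":[0,0,0],"fingers":1},{"linear":[-0.25,0,0],"delta_rot":[0,0,0],"fingers":1},{"linear":[-0.4,0,0],"delta_rot":[0,0,0],"fingers":1},{"linear":[-0.4,0,-0.15],"delta_rot":[0,0,0],"fingers":1},{"linear":[-0.4,0,-0.35],"delta_rot":[0,0,0],"fingers":1},{"linear":[-0.4,0,-0.55],"delta_rot":[0,0,0],"fingers":1},{"linear":[-0.4,0,-0.6],"delta_rot":[0,0,0],"fingers":1},{"linear":[-0.4,0,-0.6],"delta_rot":[0,0,0],"fingers":1}]'
python3 - <<'E'
from h import *
a=camera("scene")[:,:,::-1];b=cv2.imread("pics/s4f.png");cv2.imwrite("pics/s5f.png",a)
f=lambda i:cv2.resize(i[175:245,220:350],(780,420)[:2],interpolation=cv2.INTER_CUBIC)
g=lambda i:cv2.resize(i[190:216,300:330],(195,169),interpolation=cv2.INTER_CUBIC)
c=cv2.imread("pics/scene0.png")
row=np.hstack([g(c),g(b),g(a)]);row=np.hstack([row,np.zeros((169,780-row.shape[1],3),np.uint8)])
cv2.imwrite("pics/s5.png",np.vstack([f(a),row]))
# ball in scene now
m,c2=blob(cv2.cvtColor(a.copy(),cv2.COLOR_BGR2HSV)[:,:,2][185:215,230:275]<45,(22,8));c2=c2+[230,185]
print("ball px",c2,on("scene",*c2,.176))
E
```

```text
time: 44.4
tool_pos: [0.4697, -0.1692, 0.262]
eef_rot: [[0.999, -0.051, 0.006], [-0.051, -0.999, -0.002], [0.006, 0.002, -1.0]]
force: [1.5, 0.4, 0.6]
opening: 0.0001
gripper_force: 0.0
ball px [250.6031746  200.04761905] [ 0.54913751 -0.17559414  0.176     ]
```

View pics/s5.png

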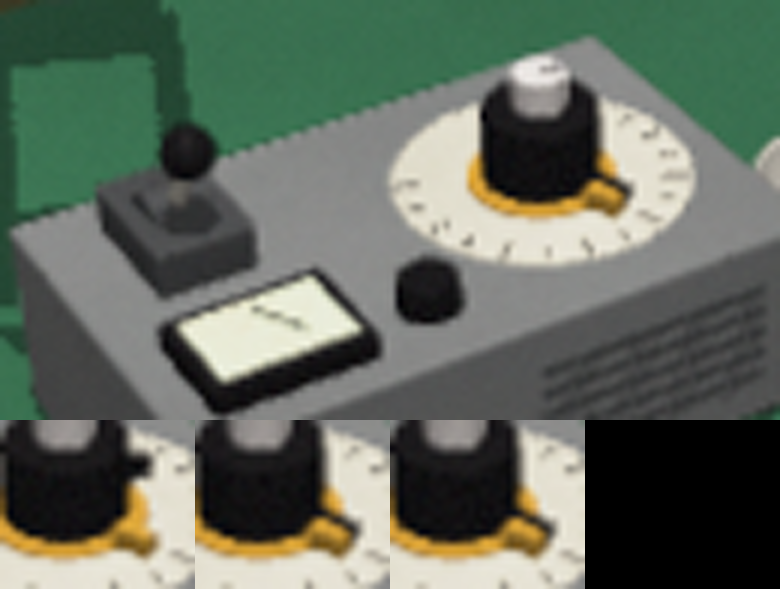

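The lever now leans to the back, with the ball at x 0.549 as expected. The lug rests against the stop, the stop hasn't moved, and the arm is clear. Handing in.

```bash
python3 -c "from rig import sign_off; print(sign_off())"
```

```text
the job is handed in; nothing more can be done
None
```

The job is handed in at about 44 s: the ring's lug was turned until it bore on the brass stop at about 5 N, then released, and the switch lever was pushed fully to the back, with the stop and inner knob unmoved as far as the pictures show.

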